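# Morning check of the bench dust extraction

### The arm

A 7-joint arm with a two-finger parallel gripper is mounted at the origin on the work surface. World frame = base frame: x ahead of the robot, y to its left, z up, the work surface at z = 0. Lengths are in mm, angles in rad, forces in N, time in s.
With the tool pointing down it reaches from about 350 to 775 mm from the base axis. Payload 3.1 kg.
Tool frame: the origin (TCP) lies midway between the tips of the shut fingers; the grasp point (between the pads) lies 19 mm behind it; z points along the fingers, y is the direction in which the jaws open and shut (so a half turn about z gives the same grasp; the last joint's range is limited). The gripper opens to 85 mm and grips with 20 to 120 N. Pads are 22 mm wide; open, the fingers measure 114 mm over their backs; the gripper's body (76 mm by 85 mm) begins 54 mm behind the grasp point. The pads swing forward as they close: fully open they stand 13 mm farther back than shut.
Start: joints at [-1.202, 0.311, 0.014, 1.512, -0.004, 1.319, -0.027], TCP at [219.614, 504.269, 231.304] pointing down, gripper open.
Joint ranges: [-2.7, 2.7], [-0.3, 1.91], [-1.27, 1.3], [0.12, 2.57], [-1.44, 4.58], [0.2, 2.03], [-3.05, 3.05]. Speed limits (rad/s): [2.79, 2.79, 3.14, 3.14, 3.14, 3.14, 3.14].

### API

Orientations are given as a unit quaternion [x, y, z, w].
In Python, from plant import env gives the robot as it stands.
- The arm moves only by the shell command python3 -m creep 'ROWS'. ROWS is JSON, one flat list of numbers, 7 for each row, row after row: the opening, from 0 (shut) to 1 (fully open), then the shift along the tool's x, y, z in units of 40 mm (1.0 is 40 mm), then the turn, a rotation vector about the tool's x, y, z in units of 5 degrees (1.0 is 5 degrees). In form: [claw, x, y, z, rx, ry, rz, claw, x, y, z, rx, ry, rz, ...]. A call has 1 to 12 rows; each row is the pose to reach, as a shift and turn from the pose commanded when the call began, along the tool's axes at that moment; what a row does not reach only later rows make up. A row lasts 1/10 s, in which the tool goes at most 50 mm and 8.59 degrees, less where a joint would pass 70% of its speed; a pose out of reach is approached as far as the arm can. A call with a gripper value outside its range is refused whole. The fingers move at their own pace and stop on an object; the grip force is fixed at half the most. Time passes only in rows, so rows that repeat a pose let the fingers close. It gives the time, the measured TCP pose, the force and the opening at its end, in the units of the state.
- env.sense(): the state, without advancing time (a new reading comes with each control period).
- env.snapshot(name): name is "scene" or "top" or "wrist"; returns the picture (420x560x3 uint8, red, green, blue); there is no depth.
- env.get_calibration(name): a dict with "K" (3x3 intrinsics, pixels), "camera_from_world" (4x4, takes a point from world to camera coordinates); the wrist camera has in their place "T_tool_cam" (4x4, takes a point from camera to tool coordinates, whose origin is the TCP and whose axes are the flange's). Camera axes: x right, y down, z forward; pixel columns grow to the right and rows downward; lengths in mm; the calibration is good to about 2 mm. A picture is of the moment at which its call begins: read the wrist's pose just before it. get_calibration takes no time and is no camera call.
- env.close_job(): hands the job in, once; it reports no verdict.
The state is a dict: "time_s": time; "q": joint angles; "joint_vel": joint speeds; "joint_torque": joint torques, N m; "tool_pos": TCP position; "eef_rot": TCP orientation; "wrist_force": force on the tool from outside, world axes, zero at the start; "moment": the same for the moment, N m; "finger_gap": finger opening in mm.
Only numpy, scipy, OpenCV 4.12 (cv2) and the standard library are available. Lean on these libraries where they do the work, as an engineer would, in place of code of your own. Each camera call takes 0.05 s, during which the arm holds its last target.

### The job

Do the morning check of the dust extraction: press the test button on the grey trip box so that its lever drops by itself, and lift the lever fully back up so that it stays up. Then take the black bar handle of the air gate, pull it out against its spring until the thin steel fin on the handle lines up with the fin of the rider on the rail, and finish still holding it there: do not let go. Leave the jar, tools, fossils and trays where they are.

Things in the scene. Friction and masses are not known exactly. Their poses are not given: they have to be found in the camera images.
- trip_box: Grey enclosure 130 (x) by 180 (y) by 70 mm high, fixed to the bench. Origin on the bench, at its mid-width, 30 mm behind its front face. Own x points from the front (robot side) to the rear, own y to the left, z up. Button on the left of the top, lever on the right. It stands left or right of the bench's middle (the air gate on the other side), turned by up to about 0.25 rad.
- button_top (a point): Centre of the flat round top of the grey test button, 28 mm in diameter, in the top of the trip box at own (x -20, y +45, z 84 mm), 14 mm above the box's top.
- trip_button (a joint): How far the test button is pressed down, m: 0 out, 0.007 fully in. It springs back; it takes 1.5 N to start and 3.6 N fully in. The lever trips at about 0.004 if it is up.
- trip_lever (a joint): Angle of the drop lever, rad: 0 up (leaning 0.15 rad back past vertical, where it rests by its weight), 1.15 dropped (knob forward towards the front, 1.0 rad from vertical). It falls forward beyond about 0.15, falls back to 0 below that. The button's cam knocks it forward past this point; it then drops by itself.
- lever_pivot (a point): Pivot of the lever, inside the trip box at own (x 0, y -45, z 55 mm); the lever swings in the plane of the box's own x and z.
- lever_knob (a point): Grey cylinder knob at the lever's tip, 20 mm in diameter and 30 mm long along the box's own y, flat ends. This point is its centre, 85 mm from the pivot: at box (x +13, y -45, z 139 mm) up, (x -71, y -45, z 101 mm) dropped. The arm below it is a steel bar 10 by 8 mm. Knob and lever together 0.13 kg. Free at both ends and above, so it can be pinched by its ends from above and led along its arc.
- air_gate: White intake block with a black grille on top, on a base plate 310 (x) by 150 (y) by 8 mm, fixed to the bench. Origin on the bench below the handle's closed position. Own x points from the handle side (robot) to the rear, y left, z up. Block: own x 60 to 180, height 75 mm. Two steel rails of height 30 mm run along own x at y +58 and -58 mm from x -120 to the block. Turned by up to about 0.25 rad.
- gate_handle_top (a point): Centre of the top edge of the black upright bar handle, 14 mm thick (own x), 64 mm wide (own y), from 26 to 85 mm above the bench, on a flat steel blade 90 mm wide (top at 26 mm). Axes as the air gate. It slides towards own -x and has 53 mm free between it and the block when closed. A steel fin 4 mm thick stands out of its left (+y) end, up to 66 mm above the bench.
- gate_slide (a joint): How far the gate is pulled out, m: 0 closed, 0.095 at the stop. The spring pulls it shut: 4.2 N closed, plus 70 N per m (6.7 to 9.5 N at the marks), with about 0.4 N of friction.
- gate_index (a point): Top outer corner of the handle's fin (middle of its 4 mm thickness), 49 mm to the left of the handle's centre (own y), 66 mm above the bench, at the same own x as the handle's centre.
- gate_mark (a point): Top inner edge of the upright 4 mm steel fin of the rider, a small dark block clamped on the left rail at own y +58 mm (fin from y +50 to +74 mm, top 66 mm above the bench). Axes as the air gate. It is set 35 to 75 mm in front of the fin of the closed handle; the fins are lined up when gate_index has the same own x as gate_mark.
- jar: Bystander, not part of the job, leave where it is: white jar with black cap, 54 mm in diameter, 75 mm high; origin under its centre.
- fossil_a: Bystander, not part of the job, leave where it is: light brown stone lump, 50 mm across, 35 mm high; origin under its centre.
- fossil_b: Bystander, not part of the job, leave where it is: paler stone lump, 68 mm across, 45 mm high; origin under its centre.
- brush: Bystander, not part of the job, leave where it is: brush lying flat; origin under it.
- scraper: Bystander, not part of the job, leave where it is: spatula, 170 mm long, lying flat; origin under it.
- small_tray: Bystander, not part of the job, leave where it is: white tray with crumbs, 170 by 130 by 35 mm; origin under its centre.
- loupe: Bystander, not part of the job, leave where it is: black cylinder, 36 mm in diameter, 32 mm high; origin under its centre.

How it is judged:
By the outcome, as a careful person would: the job done as asked, in the order asked, and still so for the second after the job is handed in, while the arm keeps its last pose, push and grip.
It also fails if it takes over 64 s, if anything falls off the work surface, if the arm or the gripper's body presses on something with over 40 N, if the wrist force passes 120 N, or if a joint passes its speed limit or range.

## Working session

There is one attempt and no reset: what is moved stays moved. The work goes in short steps, Python scripts to look and compute and a shell command to move; the robot and the scene stay as the last step left them, time stands still between calls to the robot, and variables do not carry over. Pictures are saved under pics/ and viewed, and the job is handed in when it is done.

```bash
ls; mkdir -p pics; python3 - <<'E'
from plant import env
import cv2,numpy as np
s=env.sense(); print({k:np.round(v,3).tolist() for k,v in s.items()})
for n in ["scene","top"]:
    im=env.snapshot(n); cv2.imwrite(f"pics/{n}0.png",im[:,:,::-1])
    c=env.get_calibration(n); print(n,c["K"],np.round(c["camera_from_world"],4).tolist())
print(env.get_calibration("wrist"))
E
```

```text
pics
{'time_s': 0.0, 'q': [-1.202, 0.312, 0.014, 1.513, -0.004, 1.319, -0.027], 'joint_vel': [0.001, -0.0, 0.001, -0.001, 0.0, 0.001, 0.002], 'joint_torque': [-0.0, -37.991, 0.146, -23.06, 0.012, 0.014, 0.0], 'tool_pos': [219.327, 503.574, 230.213], 'eef_rot': [0.204, 0.979, -0.001, -0.0], 'wrist_force': [-0.588, -0.15, 0.779], 'moment': [0.011, 0.014, -0.004], 'finger_gap': 85.194}
scene [[386.02158367   0.         275.274262  ]
 [  0.         386.02158367 208.96019741]
 [  0.           0.           1.        ]] [[-0.8692, 0.4942, -0.0135, 447.1078], [0.2913, 0.49, -0.8216, -46.1946], [-0.3995, -0.7181, -0.5699, 1270.57], [0.0, 0.0, 0.0, 1.0]]
top [[434.31209672   0.         285.41992307]
 [  0.         434.31209672 210.56088789]
 [  0.           0.           1.        ]] [[0.0068, -1.0, -0.0059, 0.0388], [-0.9847, -0.0056, -0.1744, 534.3793], [0.1743, 0.007, -0.9847, 1368.0623], [0.0, 0.0, 0.0, 1.0]]
{'K': array([[368.85151256,   0.        , 279.24102583],
       [  0.        , 368.85151256, 205.45263204],
       [  0.        ,   0.        ,   1.        ]]), 'T_tool_cam': array([[ 1.72573024e-05, -9.62578731e-01, -2.71002189e-01,
         6.78849423e+01],
       [ 9.99999976e-01, -4.22906431e-05,  2.13892647e-04,
        -8.02618158e-01],
       [-2.17349370e-04, -2.71002186e-01,  9.62578707e-01,
        -1.43341793e+02],
       [ 0.00000000e+00,  0.00000000e+00,  0.00000000e+00,
         1.00000000e+00]])}
```

View pics/scene0.png

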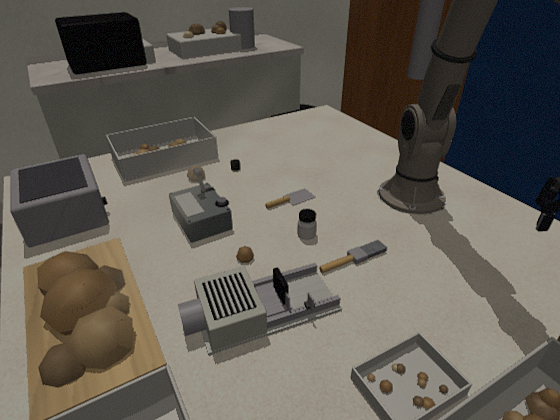

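View pics/top0.png

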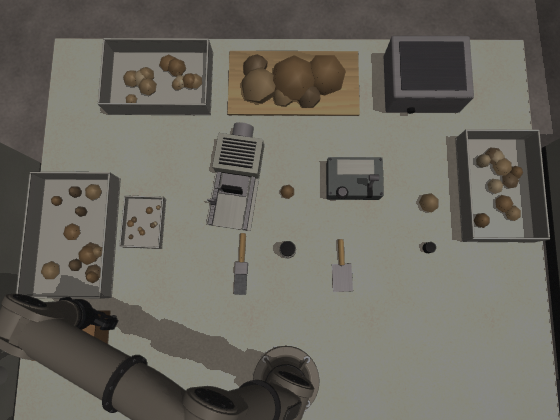

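The top view shows the air gate at about (235,180) and the trip box at about (355,178). I'll enlarge both.

```bash
python3 - <<'E'
import cv2,numpy as np
t=cv2.imread("pics/top0.png"); s=cv2.imread("pics/scene0.png")
def crop(im,x0,y0,w,h,k,n):
    c=cv2.resize(im[y0:y0+h,x0:x0+w],None,fx=k,fy=k,interpolation=cv2.INTER_CUBIC)
    for i in range(0,w,10): cv2.putText(c,str(x0+i),(i*k,8),0,.3,(0,0,255)); cv2.line(c,(i*k,10),(i*k,14),(0,0,255))
    for i in range(0,h,10): cv2.putText(c,str(y0+i),(0,i*k+3),0,.3,(0,0,255))
    cv2.imwrite(n,c)
crop(t,195,115,85,120,5,"pics/tg.png")
crop(t,315,145,80,65,8,"pics/tb.png")
crop(s,160,160,90,90,6,"pics/sb.png")
crop(s,190,240,160,110,5,"pics/sg.png")
E
```

```text
(no output)
```

View pics/tg.png

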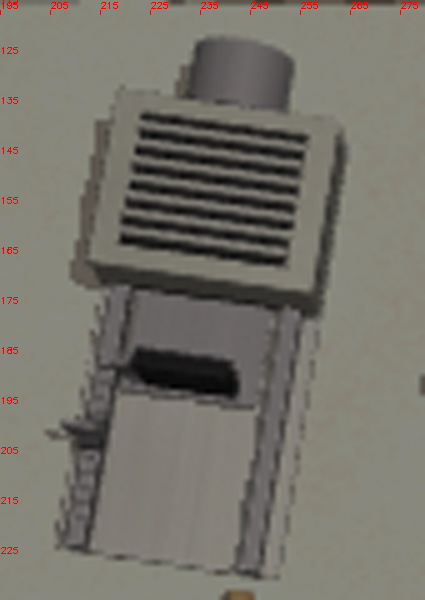

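View pics/tb.png

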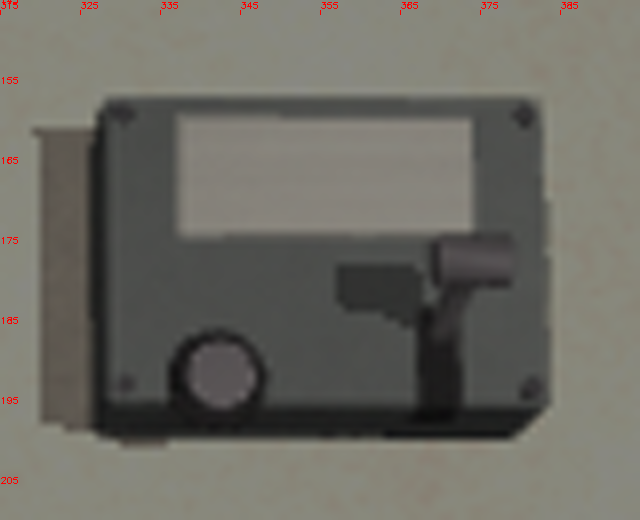

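View pics/sb.png

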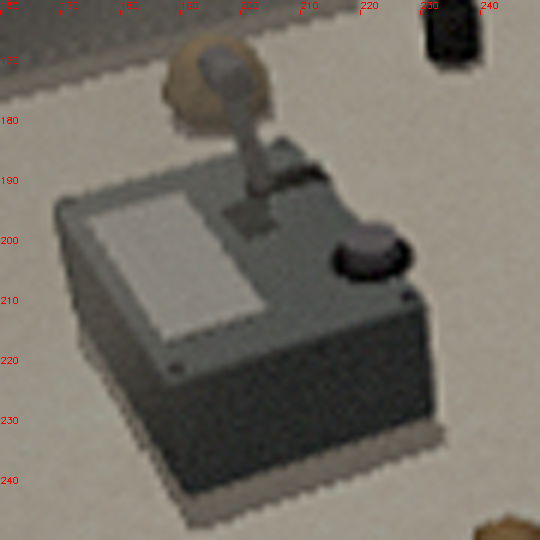

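View pics/sg.png

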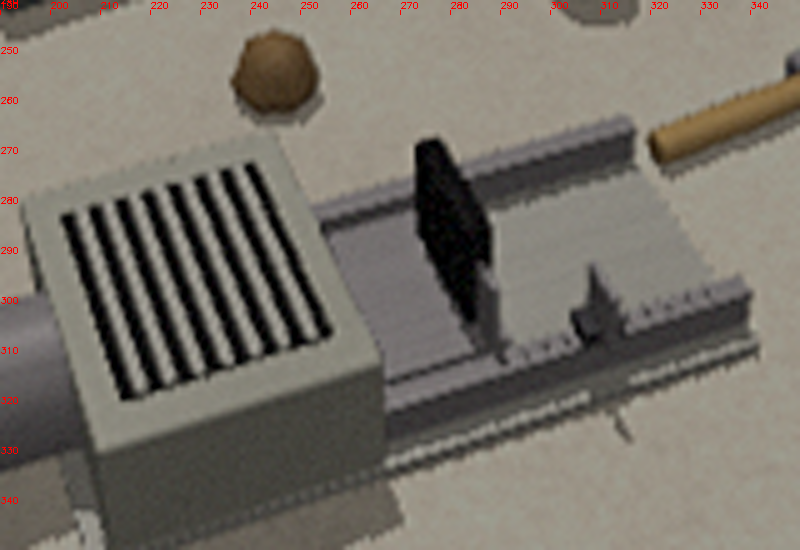

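```bash
cat > h.py <<'E'
import numpy as np,cv2
from scipy.optimize import least_squares
from scipy.spatial.transform import Rotation as R
from plant import env
def proj(K,T,P):
    p=np.asarray(P,float)@T[:3,:3].T+T[:3,3]; q=p@K.T; return q[:,:2]/q[:,2:]
def cam(n,s=None):
    c=env.get_calibration(n)
    if n!="wrist": return c["K"],c["camera_from_world"]
    W=np.eye(4);W[:3,:3]=R.from_quat(s["eef_rot"]).as_matrix();W[:3,3]=s["tool_pos"]
    return c["K"],np.linalg.inv(W@c["T_tool_cam"])
def loc(p,L):
    L=np.atleast_2d(np.asarray(L,float));c,s=np.cos(p[2]),np.sin(p[2])
    return np.c_[p[0]+c*L[:,0]-s*L[:,1],p[1]+s*L[:,0]+c*L[:,1],L[:,2]]
def fit(obs,p0):
    # obs: list of (K,T,Local,pix)
    f=lambda p:np.concatenate([(proj(K,T,loc(p,L))-np.asarray(x,float)).ravel() for K,T,L,x in obs])
    r=least_squares(f,p0,loss="soft_l1"); return r.x,f(r.x).reshape(-1,2)
BOX=[[-30,90,70],[100,90,70],[100,-90,70],[-30,-90,70],[-20,45,84],[13,-45,139]]
E
python3 - <<'E'
from h import *
np.set_printoptions(precision=2,suppress=True)
kt,tt=cam("top");ks,ts=cam("scene")
xt=[[328.1,195.6],[328,157.1],[382.5,157.2],[383.6,195.6],[342.5,192],[374.2,177.6]]
xs=[[230.8,209.5],[190.8,223.7],[170,194],[207.5,183.3],[222,199.7],[198,171.7]]
p,r=fit([(kt,tt,BOX,xt),(ks,ts,BOX,xs)],[600,-200,0]);print("box",p);print(r)
# gate: handle top ends, rail front ends(top centre), rider fin
L=[[-120,58,30],[-120,-58,30],[0,32,85],[0,-32,85]]
xt=[[210,224.2],[244.8,229.2],[222,186.5],[242.5,189]]
xs=[[338,297],[315.5,265],[286.5,286.5],[275.5,269]]
p,r=fit([(kt,tt,L,xt),(ks,ts,L,xs)],[550,130,-.1]);print("gate",p);print(r)
E
```

```text
box [ 609.6  -222.63    0.01]
[[-0.35  0.29]
 [-0.9  -0.08]
 [-0.34 -0.23]
 [ 0.1   0.26]
 [-0.31 -0.09]
 [-0.81 -0.04]
 [ 1.17 -0.57]
 [-2.72 -0.6 ]
 [-1.96 -1.42]
 [ 0.67 -2.09]
 [-0.09 -1.34]
 [-0.43 -0.17]]
gate [602.61 179.55  -0.13]
[[-0.68 -0.29]
 [-0.6  -0.4 ]
 [-1.37 -0.66]
 [-2.16 -0.45]
 [ 1.04 -1.47]
 [ 0.32 -1.8 ]
 [-0.57 -0.95]
 [-0.69 -2.5 ]]
```

Both fixtures agree across the two cameras to a few mm. Next I move over the gate, with the tool turned square to the bench, for a wrist view.

```bash
python3 -m creep '[1,-10.9,-4.9,0,0,0,-4.8, 1,-10.9,-4.9,0,0,0,-4.8, 1,-10.9,-4.9,0,0,0,-4.8, 1,-10.9,-4.9,0,0,0,-4.8, 1,-10.9,-4.9,0,0,0,-4.8, 1,-10.9,-4.9,0,0,0,-4.8, 1,-10.9,-4.9,0,0,0,-4.8, 1,-10.9,-4.9,0,0,0,-4.8, 1,-10.9,-4.9,0,0,0,-4.8, 1,-10.9,-4.9,0,0,0,-4.8, 1,-10.9,-4.9,0,0,0,-4.8, 1,-10.9,-4.9,0,0,0,-4.8]'
cat > look.py <<'E'
import sys
from h import *
n=sys.argv[1]; c=sys.argv[2] if len(sys.argv)>2 else "wrist"
s=env.sense(); im=env.snapshot(c); cv2.imwrite(f"pics/{n}.png",im[:,:,::-1])
import pickle; pickle.dump(s,open(f"pics/{n}.pkl","wb"))
print(s["time_s"],np.round(s["tool_pos"],1),np.round(s["eef_rot"],3),np.round(s["wrist_force"],1),np.round(s["joint_vel"],2),round(s["finger_gap"],1))
E
python3 look.py w1
```

```text
time_s: 1.3
tool_pos: [541.1, 149.4, 230.5]
eef_rot: [-0.003, 1.0, -0.0, -0.001]
wrist_force: [0.1, 1.1, 1.0]
finger_gap: 85.5
1.3 [541.1 149.4 230.5] [-0.003  1.    -0.    -0.001] [0.1 1.1 1. ] [-0.04 -0.02 -0.05  0.01 -0.02  0.   -0.  ] 85.5
```

```bash
ls pics
```

```text
sb.png
scene0.png
sg.png
tb.png
tg.png
top0.png
w1.pkl
w1.png
```

View pics/w1.png

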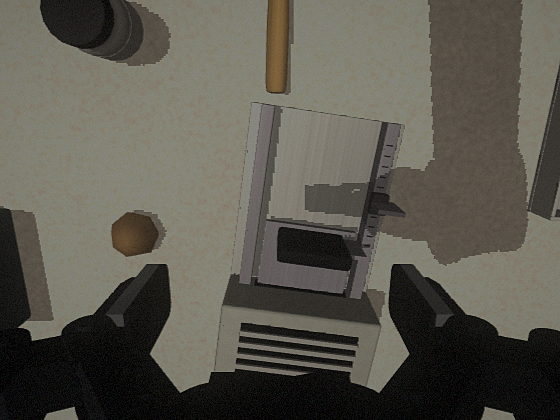

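The wrist view shows the handle at about (315,248), its fin near (360,248), and the rider fin near (388,206). Zooming in.

```bash
cat > crop.py <<'E'
import sys,cv2
n,x0,y0,w,h,k,o=sys.argv[1:];x0,y0,w,h,k=map(int,(x0,y0,w,h,k))
im=cv2.imread(f"pics/{n}.png");c=cv2.convertScaleAbs(cv2.resize(im[y0:y0+h,x0:x0+w],None,fx=k,fy=k,interpolation=cv2.INTER_CUBIC),alpha=1.5,beta=15)
for i in range(0,w,10): cv2.putText(c,str(x0+i),(i*k,8),0,.3,(0,0,255)); cv2.line(c,(i*k,10),(i*k,14),(0,0,255))
for i in range(0,h,10): cv2.putText(c,str(y0+i),(0,i*k+3),0,.3,(0,0,255))
cv2.imwrite(f"pics/{o}.png",c)
E
python3 crop.py w1 235 95 180 115 4 w1a; python3 crop.py w1 255 185 160 110 5 w1b
```

```text
(no output)
```

View pics/w1a.png

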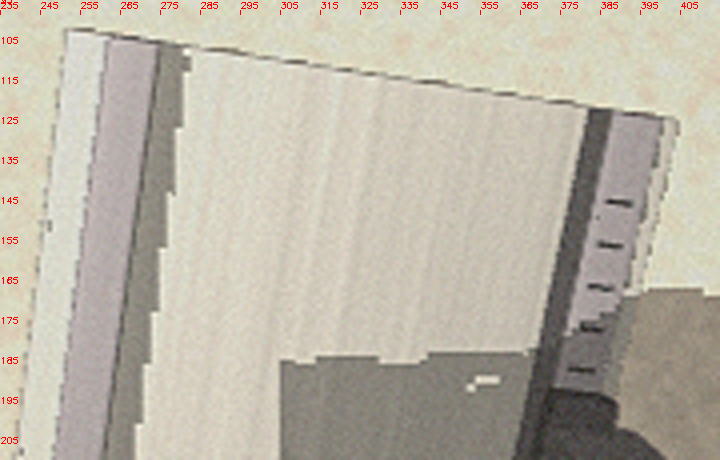

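View pics/w1b.png

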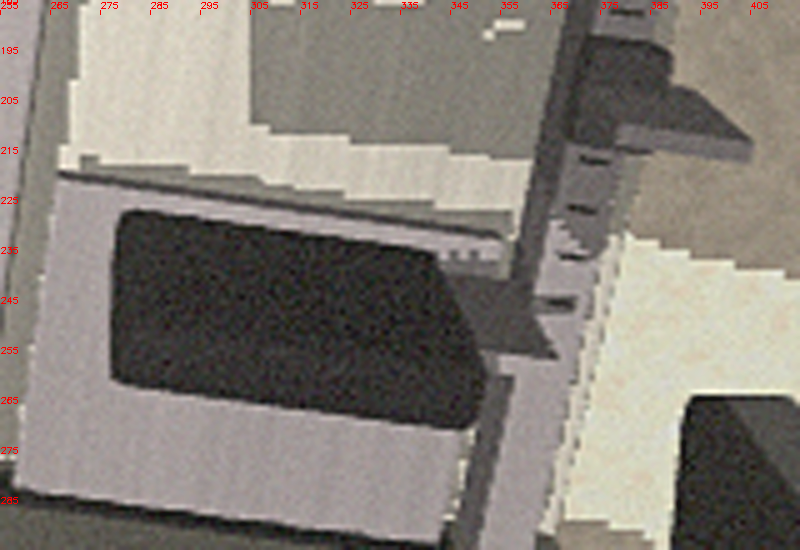

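```bash
cat > g.py <<'E'
from h import *
import pickle
np.set_printoptions(precision=2,suppress=True)
kt,tt=cam("top");ks,ts=cam("scene");kw,tw=cam("wrist",pickle.load(open("pics/w1.pkl","rb")))
L0=[[-120,58,30],[-120,-58,30],[0,32,85],[0,-32,85]]
xt=[[210,224.2],[244.8,229.2],[222,186.5],[242.5,189]]
xs=[[338,297],[315.5,265],[286.5,286.5],[275.5,269]]
LW=[[-120,58,30],[-120,-58,30],[7,-32,85],[7,32,85],[-7,-32,26],[-7,32,26],[-2,49,66]]
xw=[[393.5,123],[268,105.5],[277.5,261.5],[349,270],[279,227],[341,236],[366,255.5]]
p,r=fit([(kw,tw,LW,xw)],[600,180,-.13]);print("gate w",p);print(r)
p2,r2=fit([(kw,tw,LW,xw),(kt,tt,L0,xt),(ks,ts,L0,xs)],[600,180,-.13]);print("all",p2);print(r2)
def mk(d): return [[-d-2,50,66],[-d-2,74,66],[-d+2,74,66]]
for d in (35,40,45,50,55,60): print(d,proj(kw,tw,loc(p,mk(d))).ravel())
E
python3 g.py
```

```text
gate w [601.9  178.64  -0.14]
[[ 0.08  0.13]
 [-0.57 -0.94]
 [-1.49  1.18]
 [ 0.96  2.35]
 [-0.54 -2.02]
 [ 0.76 -2.48]
 [ 0.51  0.89]]
all [602.   178.68  -0.14]
[[ 0.1   0.22]
 [-0.54 -0.81]
 [-1.44  1.29]
 [ 1.    2.45]
 [-0.5  -1.92]
 [ 0.8  -2.4 ]
 [ 0.55  0.98]
 [-0.48 -0.14]
 [-0.41 -0.19]
 [-1.1  -0.49]
 [-1.89 -0.25]
 [ 1.03 -1.75]
 [ 0.39 -2.05]
 [-0.56 -1.3 ]
 [-0.62 -2.83]]
35 [375.76 219.95 402.52 223.61 401.47 227.87]
40 [376.97 214.55 403.83 218.24 402.78 222.54]
45 [378.18 209.11 405.15 212.83 404.09 217.16]
50 [379.41 203.62 406.49 207.37 405.42 211.74]
55 [380.65 198.08 407.83 201.86 406.76 206.27]
60 [381.89 192.5  409.19 196.31 408.1  200.76]
```

Gate is at (602,179), yaw -0.14, and the mark is about 45 mm out. Now over to the trip box.

```bash
python3 -m creep '[1,-0.2,-8.5,0,0,0,0, 1,-0.2,-8.5,0,0,0,0, 1,-0.2,-8.5,0,0,0,0, 1,-0.2,-8.5,0,0,0,0, 1,-0.2,-8.5,0,0,0,0, 1,-0.2,-8.5,0,0,0,0, 1,-0.2,-8.5,0,0,0,0, 1,-0.2,-8.5,0,0,0,0, 1,-0.2,-8.5,0,0,0,0, 1,-0.2,-8.5,0,0,0,0]'
python3 look.py w2; python3 crop.py w2 100 60 390 300 2 w2a
```

```text
time_s: 2.35
tool_pos: [552.5, -185.8, 231.0]
eef_rot: [-0.007, 1.0, 0.001, -0.0]
wrist_force: [-0.3, 0.2, 0.3]
finger_gap: 85.6
2.35 [ 552.5 -185.8  231. ] [-0.007  1.     0.001 -0.   ] [-0.3  0.2  0.3] [-0.01 -0.   -0.    0.    0.01 -0.    0.  ] 85.6
```

View pics/w2a.png

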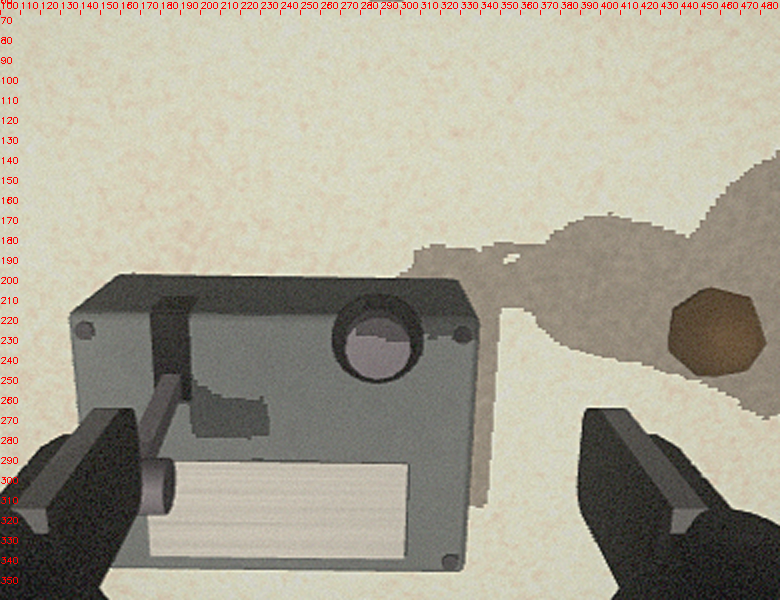

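Button top is at about (289,234), box front corners at (339.5,219) and (135,217), and the rear-left corner at (331.5,345).

```bash
python3 - <<'E'
from h import *
import pickle
np.set_printoptions(precision=2,suppress=True)
kt,tt=cam("top");ks,ts=cam("scene");kw,tw=cam("wrist",pickle.load(open("pics/w2.pkl","rb")))
xt=[[328.1,195.6],[328,157.1],[382.5,157.2],[383.6,195.6],[342.5,192],[374.2,177.6]]
xs=[[230.8,209.5],[190.8,223.7],[170,194],[207.5,183.3],[222,199.7],[198,171.7]]
LW=[[-30,90,70],[-30,-90,70],[100,90,70],[-20,45,84]];xw=[[339.5,219],[135,217],[331.5,345],[289,234]]
p,r=fit([(kw,tw,LW,xw)],[610,-222,0]);print(p);print(r)
p,r=fit([(kw,tw,LW,xw),(kt,tt,BOX,xt),(ks,ts,BOX,xs)],[610,-222,0]);print(p);print(r[:4])
print(loc(p,[[-20,45,84],[-71,-45,101],[13,-45,139],[0,-45,55]]))
E
```

```text
[ 611.18 -222.97    0.  ]
[[ 0.82 -0.53]
 [-2.95 -0.6 ]
 [ 1.22  2.28]
 [-0.39  0.43]]
[ 610.79 -222.87    0.  ]
[[ 0.96 -0.96]
 [-2.87 -1.02]
 [ 1.35  1.94]
 [-0.26  0.  ]]
[[ 590.71 -177.9    84.  ]
 [ 539.87 -267.99  101.  ]
 [ 623.87 -267.85  139.  ]
 [ 610.87 -267.87   55.  ]]
```

```bash
python3 -m creep '[0,-0.96,0.18,0,0,0,0, 0,-0.96,0.18,1,0,0,0, 0,-0.96,0.18,2,0,0,0, 0,-0.96,0.18,2.8,0,0,0, 0,-0.96,0.18,3.2,0,0,0, 0,-0.96,0.18,3.4,0,0,0, 0,-0.96,0.18,3.4,0,0,0]'
python3 look.py w3; python3 look.py s3 scene; python3 crop.py w3 140 100 260 240 3 w3a;python3 crop.py s3 160 100 120 130 5 s3a
```

```text
time_s: 3.1
tool_pos: [590.0, -179.7, 94.4]
eef_rot: [-0.005, 1.0, 0.001, -0.001]
wrist_force: [-0.2, 0.4, -0.7]
finger_gap: 0.2
3.1 [ 590.  -179.7   94.4] [-0.005  1.     0.001 -0.001] [-0.2  0.4 -0.7] [ 0.01 -0.03  0.02 -0.04  0.    0.01 -0.  ] 0.2
3.15 [ 590.8 -180.6   95.7] [-0.005  1.     0.     0.   ] [ 0.5 -0.5  0.4] [ 0.01 -0.02  0.01 -0.03  0.    0.    0.  ] -0.0
```

View pics/w3a.png

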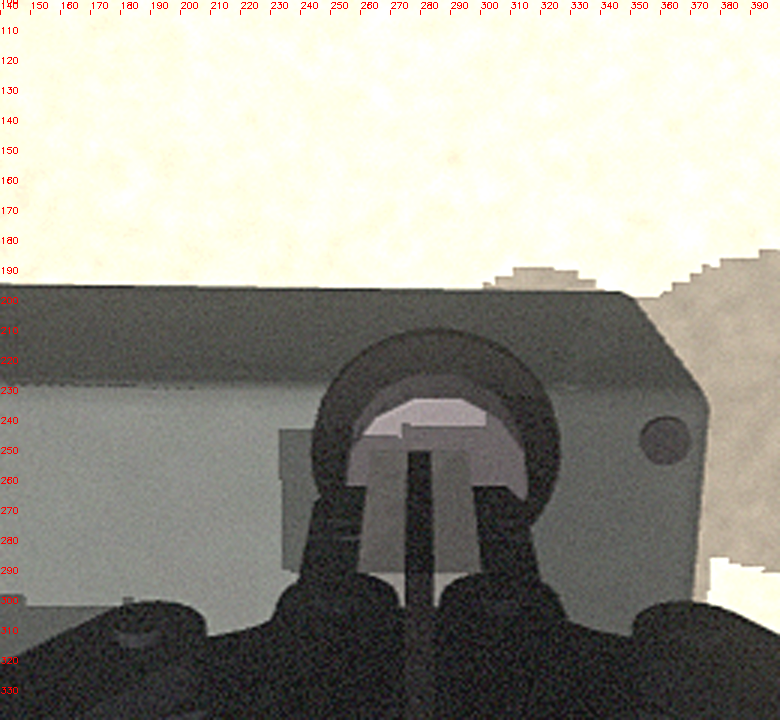

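View pics/s3a.png

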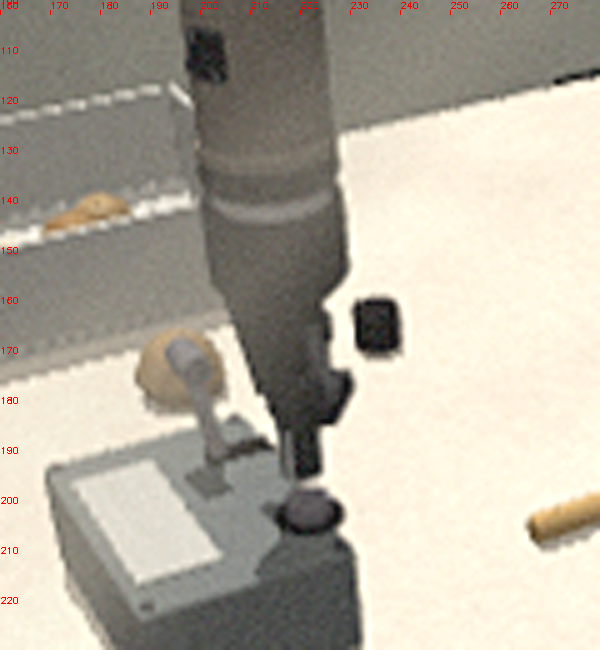

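The fingertips sit centred over the button. Pressing slowly.

```bash
python3 -m creep '[0,0,0.04,0.15,0,0,0, 0,0,0.04,0.25,0,0,0, 0,0,0.04,0.33,0,0,0, 0,0,0.04,0.38,0,0,0, 0,0,0.04,0.4,0,0,0, 0,0,0.04,0.4,0,0,0]'
python3 look.py s4 scene; python3 crop.py s4 160 100 120 130 5 s4a
```

```text
time_s: 3.8
tool_pos: [590.6, -180.1, 79.6]
eef_rot: [-0.004, 1.0, 0.0, 0.0]
wrist_force: [0.2, 0.8, 2.9]
finger_gap: -0.2
3.8 [ 590.6 -180.1   79.6] [-0.004  1.     0.     0.   ] [0.2 0.8 2.9] [ 0. -0.  0. -0.  0.  0.  0.] -0.2
```

View pics/s4a.png

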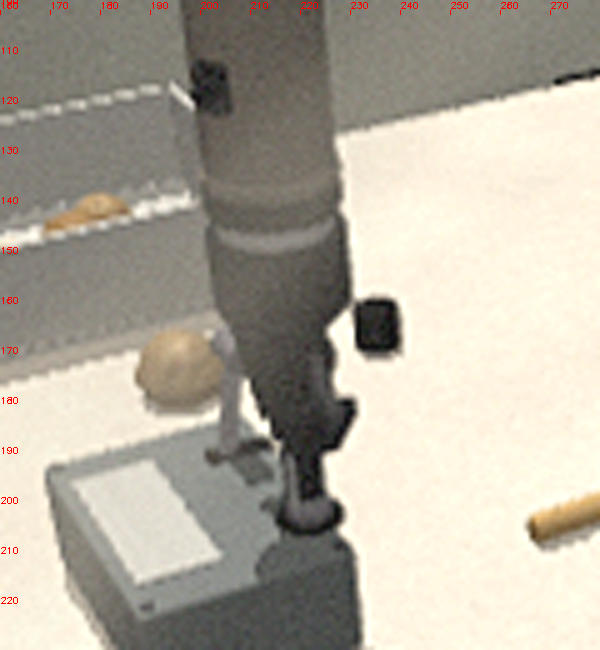

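The button is down and the lever has swung forward from its rest. I'll hold for a few rows and look again.

```bash
python3 -m creep '[0,0,0,0.03,0,0,0, 0,0,0,0.03,0,0,0, 0,0,0,0.03,0,0,0]'
python3 look.py s5 scene; python3 crop.py s5 160 100 120 130 5 s5a
```

```text
time_s: 4.15
tool_pos: [590.6, -180.1, 78.3]
eef_rot: [-0.004, 1.0, 0.0, 0.0]
wrist_force: [0.4, 1.5, 3.3]
finger_gap: -0.1
4.15 [ 590.6 -180.1   78.3] [-0.004  1.     0.     0.   ] [0.4 1.5 3.3] [ 0. -0.  0. -0.  0.  0.  0.] -0.1
```

View pics/s5a.png

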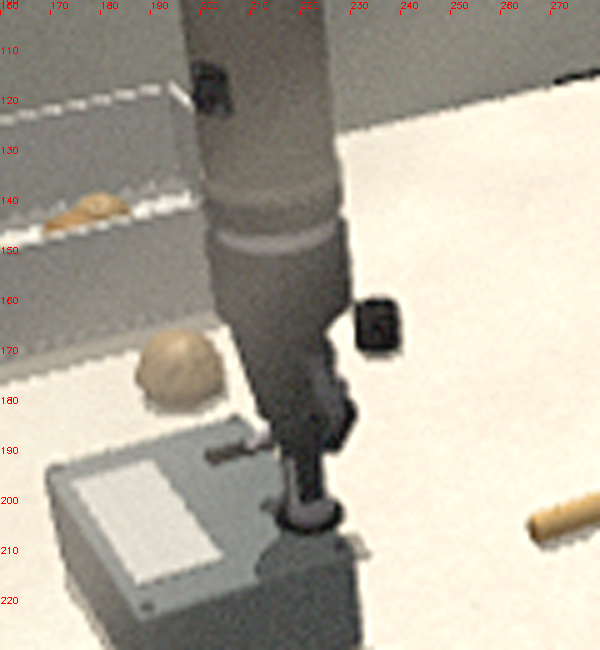

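The lever has dropped by itself. Next I retreat upward, open the fingers and go above the dropped knob.

```bash
python3 -m creep '[0,0,0,-0.6,0,0,0, 0,0,0,-1.6,0,0,0, 0.4,0,0,-2.6,0,0,0, 0.8,0.6,-1.1,-2.6,0,0,0, 0.8,1.27,-2.2,-2.6,0,0,0, 0.8,1.27,-2.2,-2.6,0,0,0, 0.8,1.27,-2.2,-2.6,0,0,0, 0.8,1.27,-2.2,-2.6,0,0,0]'
python3 look.py w6;python3 look.py s6 scene; python3 crop.py w6 120 150 320 220 2 w6a;python3 crop.py s6 160 120 120 120 5 s6a
```

```text
time_s: 5.0
tool_pos: [540.2, -267.6, 181.3]
eef_rot: [-0.004, 1.0, 0.001, -0.0]
wrist_force: [0.1, 0.5, -0.2]
finger_gap: 68.3
5.0 [ 540.2 -267.6  181.3] [-0.004  1.     0.001 -0.   ] [ 0.1  0.5 -0.2] [-0.02  0.   -0.02 -0.01 -0.    0.    0.  ] 68.3
5.05 [ 540.7 -266.9  181.3] [-0.005  1.     0.001 -0.   ] [0.7 1.  0.1] [-0.01  0.   -0.01 -0.    0.    0.    0.  ] 68.3
```

View pics/w6a.png

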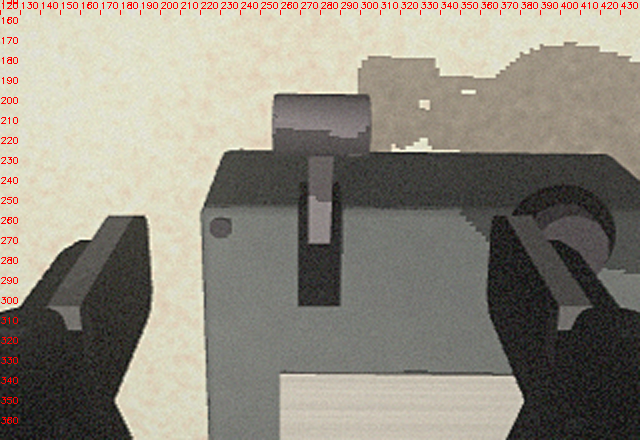

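View pics/s6a.png

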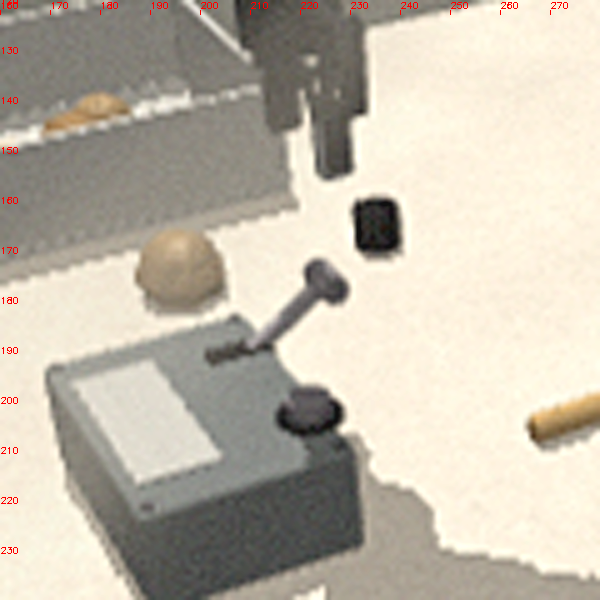

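```bash
python3 - <<'E'
from h import *
import pickle
k,t=cam("wrist",pickle.load(open("pics/w6.pkl","rb")))
p=[610.8,-222.9,0]
print(proj(k,t,loc(p,[[-71,-45,101],[-71,-30,101],[-71,-60,101],[-60,-45,111]])))
for y in (-266,-267,-268,-269): print(y,proj(k,t,[[539.8,y,101]]))
E
```

```text
[[280.24113145 213.06352957]
 [303.90881213 213.25411849]
 [256.56112982 212.87284143]
 [280.1386018  234.881271  ]]
-266 [[283.23971895 213.08767632]]
-267 [[281.66153964 213.0749677 ]]
-268 [[280.08330557 213.06225865]]
-269 [[278.50501675 213.04954915]]
```

```bash
python3 -m creep '[0.7,0,-0.02,1,0,0,0, 0.6,0,-0.02,1.8,0,0,0, 0.6,0,-0.02,2.25,0,0,0, 0.6,0,-0.02,2.4,0,0,0, 0.6,0,-0.02,2.4,0,0,0, 0.2,0,-0.02,2.4,0,0,0, 0.2,0,-0.02,2.4,0,0,0, 0.2,0,-0.02,2.4,0,0,0, 0.2,0,-0.02,2.4,0,0,0]'
python3 look.py w7;python3 look.py s7 scene; python3 crop.py w7 180 130 200 160 3 w7a;python3 crop.py s7 160 120 120 120 5 s7a
```

```text
time_s: 6.0
tool_pos: [541.4, -267.0, 88.0]
eef_rot: [-0.005, 1.0, 0.002, 0.001]
wrist_force: [-0.8, 5.3, 6.3]
finger_gap: 28.5
6.0 [ 541.4 -267.    88. ] [-0.005  1.     0.002  0.001] [-0.8  5.3  6.3] [ 0. -0.  0. -0.  0. -0.  0.] 28.5
6.05 [ 541.4 -267.1   88. ] [-0.005  1.     0.002  0.001] [-1.1  4.3  5.3] [-0. -0. -0.  0. -0.  0.  0.] 28.8
```

View pics/w7a.png

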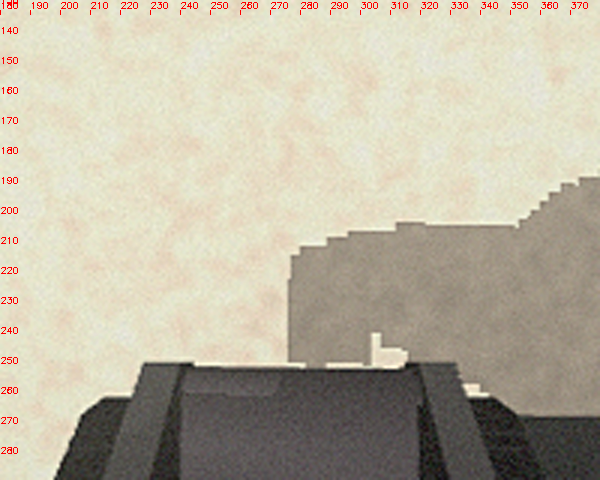

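View pics/s7a.png

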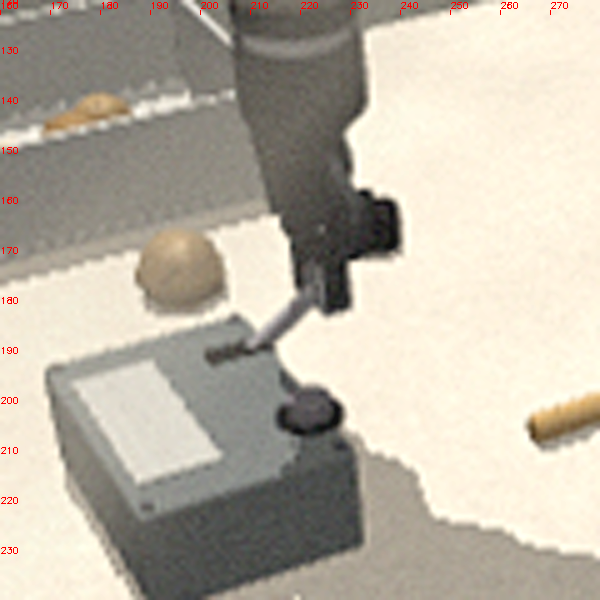

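The knob is held by its ends, with a gap of 28.5 mm. Now I lead it along its arc.

```bash
python3 -m creep '[0.2,-0.12,-0.17,0,0,0,0, 0.2,-0.12,0,-0.17,0,0,0, 0.2,-0.26,0,-0.33,0,0,0, 0.2,-0.42,0,-0.47,0,0,0, 0.2,-0.59,0,-0.6,0,0,0, 0.2,-0.77,0,-0.71,0,0,0, 0.2,-0.96,0,-0.81,0,0,0, 0.2,-1.16,0,-0.88,0,0,0, 0.2,-1.37,0,-0.93,0,0,0, 0.2,-1.58,0,-0.97,0,0,0, 0.2,-1.79,0,-0.98,0,0,0, 0.2,-1.79,0,-0.98,0,0,0]'
python3 look.py s8 scene; python3 crop.py s8 160 100 120 130 5 s8a
```

```text
time_s: 7.3
tool_pos: [611.3, -267.2, 124.4]
eef_rot: [-0.004, 1.0, 0.002, -0.002]
wrist_force: [-4.0, 6.4, -4.9]
finger_gap: 28.4
7.3 [ 611.3 -267.2  124.4] [-0.004  1.     0.002 -0.002] [-4.   6.4 -4.9] [ 0.   -0.01  0.    0.02 -0.    0.    0.  ] 28.4
```

View pics/s8a.png

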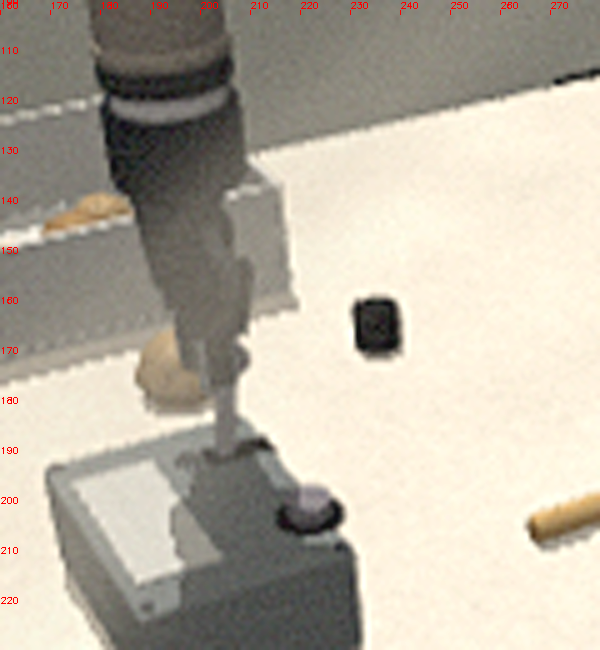

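One slip to record: the first row of that call had the z value in the y column, a 7 mm sideways command for 0.1 s. The grip held, and the lever is now about vertical. I'll go on to its rear stop.

```bash
python3 -m creep '[0.2,-0.15,0,0,0,0,0, 0.2,-0.28,0,0.02,0,0,0, 0.2,-0.35,0,0.03,0,0,0, 0.2,-0.38,0,0.03,0,0,0, 0.2,-0.38,0,0.03,0,0,0]'
python3 look.py s9 scene; python3 crop.py s9 160 100 120 130 5 s9a
```

```text
time_s: 7.85
tool_pos: [625.8, -267.2, 123.7]
eef_rot: [-0.004, 1.0, 0.002, -0.002]
wrist_force: [-4.4, 6.1, -2.3]
finger_gap: 27.9
7.85 [ 625.8 -267.2  123.7] [-0.004  1.     0.002 -0.002] [-4.4  6.1 -2.3] [-0.   -0.    0.    0.01 -0.   -0.   -0.  ] 27.9
```

View pics/s9a.png

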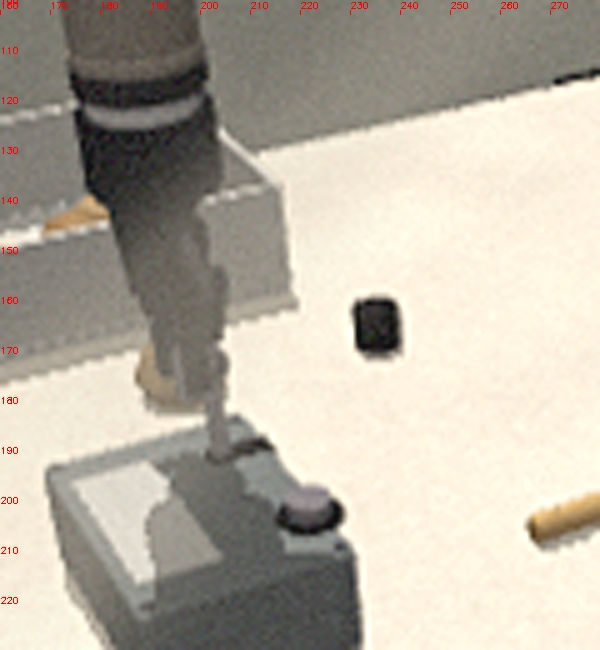

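The TCP is at x 626, about where the stop should be. Release and rise straight up.

```bash
python3 -m creep '[0.7,0,0,0,0,0,0, 0.7,0,0,0,0,0,0, 0.7,0,0,0,0,0,0, 0.7,0,0,-0.5,0,0,0, 0.7,0,0,-1.2,0,0,0, 0.7,0,0,-2.2,0,0,0, 0.7,0,0,-2.2,0,0,0]'
python3 look.py s10 scene; python3 look.py w10; python3 crop.py s10 160 100 120 130 5 s10a
```

```text
time_s: 8.6
tool_pos: [630.7, -272.2, 220.8]
eef_rot: [-0.004, 1.0, -0.004, 0.007]
wrist_force: [-0.1, -1.0, 0.6]
finger_gap: 59.6
8.6 [ 630.7 -272.2  220.8] [-0.004  1.    -0.004  0.007] [-0.1 -1.   0.6] [ 0.    0.03 -0.01  0.08 -0.   -0.05  0.01] 59.6
8.65 [ 629.5 -271.5  217.7] [-0.004  1.    -0.003  0.005] [-1.  -0.2 -0.7] [-0.    0.04 -0.02  0.08 -0.   -0.01  0.  ] 59.7
```

View pics/s10a.png

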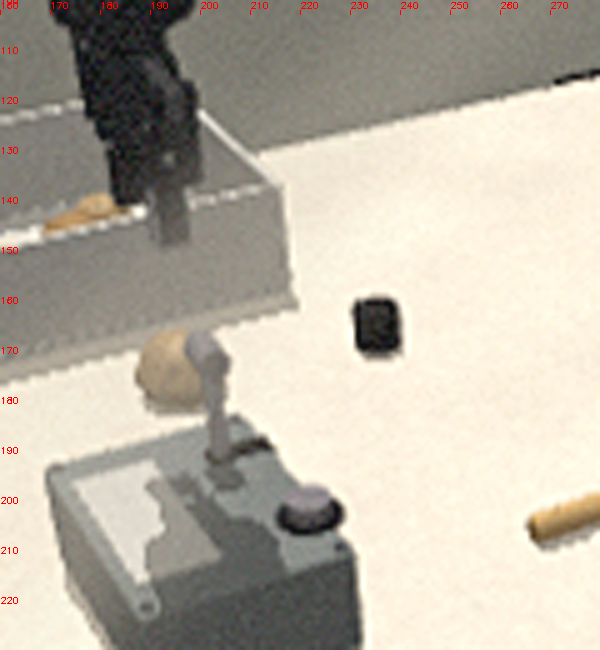

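View pics/w10.png

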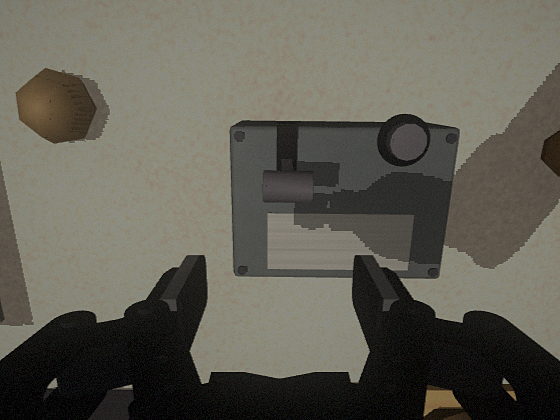

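```bash
python3 - <<'E'
from h import *
ks,ts=cam("scene")
p=[610.8,-222.9,0]
for a in (0,.05,.1,.15,.2,.3): 
    th=a-.15
    print(a,proj(ks,ts,loc(p,[[-85*np.sin(th),-45,55+85*np.cos(th)]])))
E
python3 look.py s11 scene; python3 crop.py s11 160 150 90 60 8 s11a; python3 crop.py s3 160 150 90 60 8 s3b
```

```text
0 [[197.31913016 171.51818119]]
0.05 [[198.65693755 170.99842216]]
0.1 [[200.00724961 170.54113142]]
0.15 [[201.36619682 170.14735415]]
0.2 [[202.72991312 169.81792676]]
0.3 [[205.45629358 169.35442401]]
8.7 [ 628.2 -270.5  214.9] [-0.004  1.    -0.002  0.003] [-0.1 -0.3 -1.1] [-0.    0.03 -0.02  0.06 -0.    0.    0.  ] 59.8
```

View pics/s11a.png

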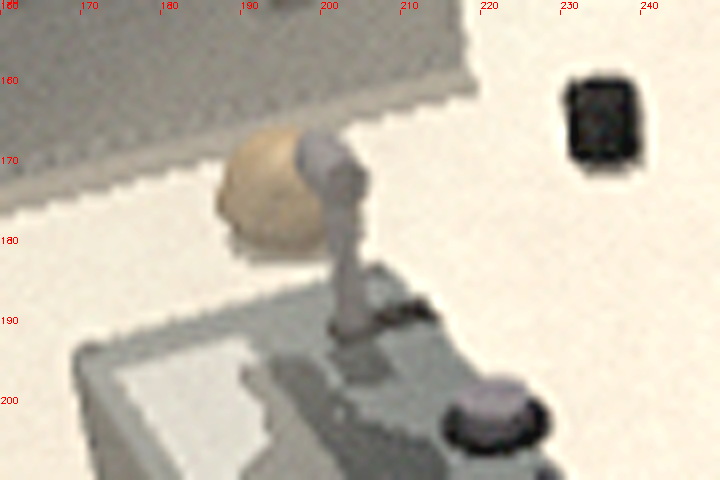

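View pics/s3b.png

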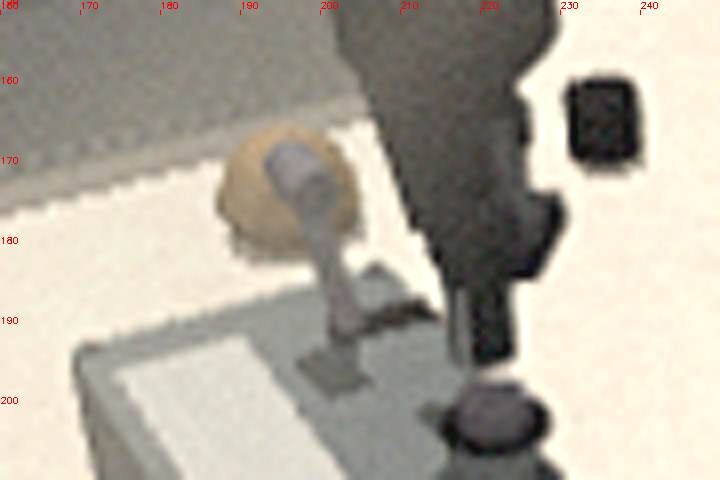

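The lever stands at about 0.15 rad rather than 0, near its balance point. I'll wait a row and look again.

```bash
python3 -m creep '[0.7,0,0,0,0,0,0, 0.7,0,0,0,0,0,0]'; python3 look.py s12 scene; python3 crop.py s12 160 150 90 60 8 s12a
```

```text
time_s: 8.95
tool_pos: [626.3, -268.6, 210.6]
eef_rot: [-0.004, 1.0, 0.0, -0.001]
wrist_force: [-0.8, 0.0, 0.7]
finger_gap: 60.0
8.95 [ 626.3 -268.6  210.6] [-0.004  1.     0.    -0.001] [-0.8  0.   0.7] [-0.   -0.   -0.   -0.01 -0.    0.   -0.  ] 60.0
```

View pics/s12a.png

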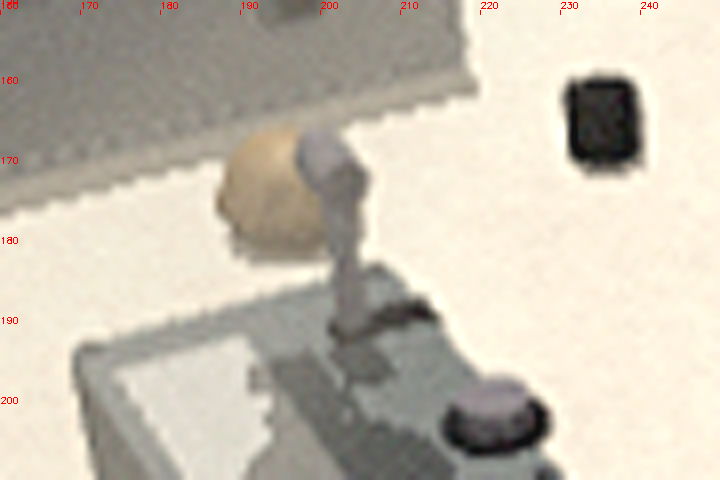

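The lever stays at about 0.13 rad, held by friction, so it is not fully up. I'll push the knob back from the front with shut fingers.

```bash
python3 -m creep '[0,0.6,0,0,0,0,0, 0,1.2,0,0,0,0,0, 0,1.2,0,0,0,0,0, 0,1.2,0,0.8,0,0,0, 0,1.2,0,1.6,0,0,0, 0,1.2,0,2,0,0,0, 0,1.2,0,2,0,0,0, 0,1.2,0,2,0,0,0]'; python3 look.py s13 scene; python3 look.py w13; python3 crop.py s13 160 110 90 100 6 s13a;python3 crop.py w13 180 150 200 160 4 w13a
```

```text
time_s: 9.8
tool_pos: [579.5, -269.2, 132.1]
eef_rot: [-0.004, 1.0, -0.0, 0.0]
wrist_force: [0.3, 0.1, 0.5]
finger_gap: -0.1
9.8 [ 579.5 -269.2  132.1] [-0.004  1.    -0.     0.   ] [0.3 0.1 0.5] [-0.   -0.02  0.01 -0.03  0.   -0.   -0.  ] -0.1
9.85 [ 580.  -269.7  133.2] [-0.004  1.    -0.001  0.001] [ 0.9  0.5 -0.1] [ 0.   -0.02  0.01 -0.01  0.   -0.    0.  ] 0.1
```

View pics/s13a.png

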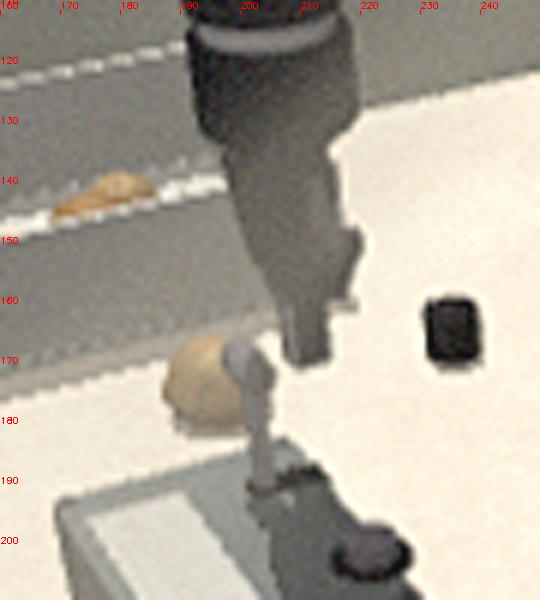

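View pics/w13a.png

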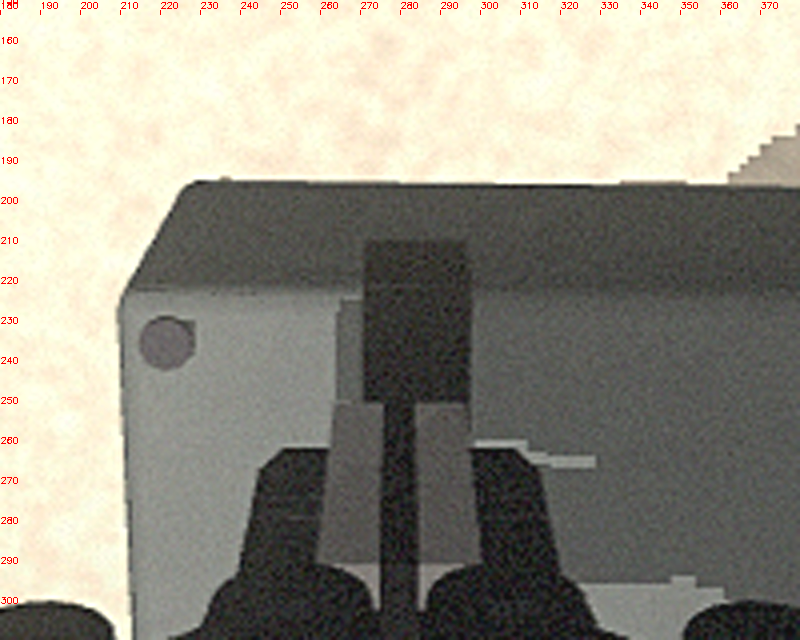

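```bash
python3 -m creep '[0,-0.15,0,0.08,0,0,0, 0,-0.25,0,0.08,0,0,0, 0,-0.35,0,0.08,0,0,0, 0,-0.44,0,0.08,0,0,0, 0,-0.52,0,0.08,0,0,0, 0,-0.58,0,0.08,0,0,0, 0,-0.62,0,0.08,0,0,0, 0,-0.62,0,0.08,0,0,0]'; python3 look.py s14 scene; python3 crop.py s14 160 110 90 100 6 s14a
```

```text
time_s: 10.7
tool_pos: [601.9, -269.0, 128.8]
eef_rot: [-0.004, 1.0, 0.001, -0.002]
wrist_force: [-4.6, 0.6, 2.8]
finger_gap: 0.1
10.7 [ 601.9 -269.   128.8] [-0.004  1.     0.001 -0.002] [-4.6  0.6  2.8] [ 0.   -0.   -0.    0.01 -0.   -0.01  0.  ] 0.1
```

View pics/s14a.png

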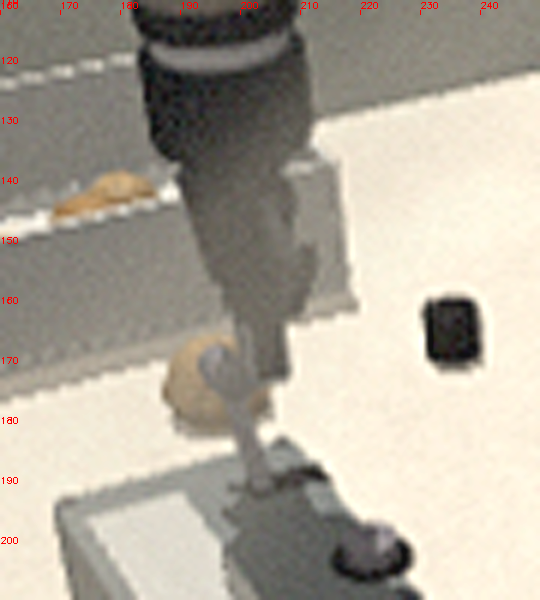

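The knob is at (197,171), its original pixel, and the 4.6 N reaction shows it is against the stop. Back off, rise and check.

```bash
python3 -m creep '[0,0.15,0,0,0,0,0, 0,0.4,0,0,0,0,0, 0,0.8,0,0,0,0,0, 0,1,0,-0.8,0,0,0, 0,1,0,-1.8,0,0,0, 0,1,0,-2.5,0,0,0, 0,1,0,-2.5,0,0,0]'; python3 look.py s15 scene; python3 crop.py s15 160 110 90 100 6 s15a
```

```text
time_s: 11.45
tool_pos: [566.9, -271.3, 234.9]
eef_rot: [-0.004, 1.0, -0.003, 0.006]
wrist_force: [0.4, -1.0, -0.6]
finger_gap: -0.0
11.45 [ 566.9 -271.3  234.9] [-0.004  1.    -0.003  0.006] [ 0.4 -1.  -0.6] [ 0.    0.04 -0.01  0.08 -0.   -0.03  0.  ] -0.0
```

View pics/s15a.png

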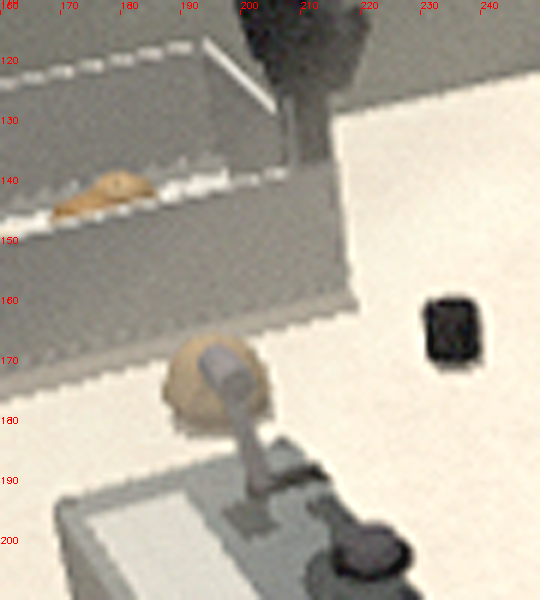

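The lever is fully up and stays. Next I go to a hover above the gate handle, turning the jaws across the bar (about -98.5° about vertical).

```bash
python3 -m creep '[0.7,-0.99,11.2,0.5,0,0,19.7, 0.7,-0.99,11.2,0.5,0,0,19.7, 0.7,-0.99,11.2,0.5,0,0,19.7, 0.7,-0.99,11.2,0.5,0,0,19.7, 0.7,-0.99,11.2,0.5,0,0,19.7, 0.7,-0.99,11.2,0.5,0,0,19.7, 0.7,-0.99,11.2,0.5,0,0,19.7, 0.7,-0.99,11.2,0.5,0,0,19.7, 0.7,-0.99,11.2,0.5,0,0,19.7, 0.7,-0.99,11.2,0.5,0,0,19.7, 0.7,-0.99,11.2,0.5,0,0,19.7, 0.7,-0.99,11.2,0.5,0,0,19.7]';python3 -m creep '[0.7,0,0,0,0,0,0, 0.7,0,0,0,0,0,0]'; python3 look.py w16; python3 look.py s16 scene
```

```text
time_s: 12.7
tool_pos: [598.8, 180.4, 206.6]
eef_rot: [0.756, 0.655, -0.001, -0.0]
wrist_force: [0.5, -1.2, 0.8]
finger_gap: 60.1
time_s: 12.9
tool_pos: [599.2, 178.9, 207.7]
eef_rot: [0.754, 0.657, -0.001, -0.0]
wrist_force: [0.5, -0.4, -0.7]
finger_gap: 59.3
12.9 [599.2 178.9 207.7] [ 0.754  0.657 -0.001 -0.   ] [ 0.5 -0.4 -0.7] [ 0.01 -0.01 -0.   -0.01 -0.    0.01 -0.01] 59.3
12.95 [599.3 178.8 208. ] [ 0.754  0.656 -0.    -0.   ] [-0.3  0.3 -0. ] [ 0.01 -0.01 -0.   -0.01 -0.    0.   -0.01] 59.6
```

View pics/w16.png

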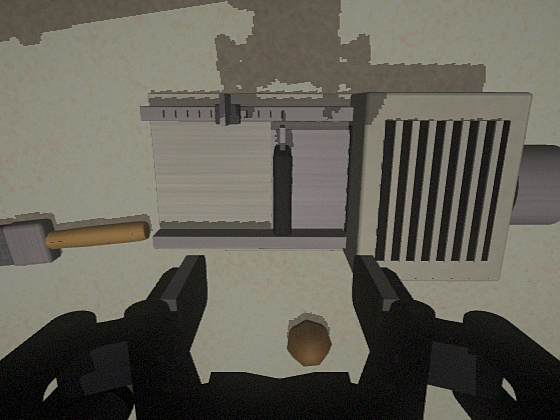

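View pics/s16.png

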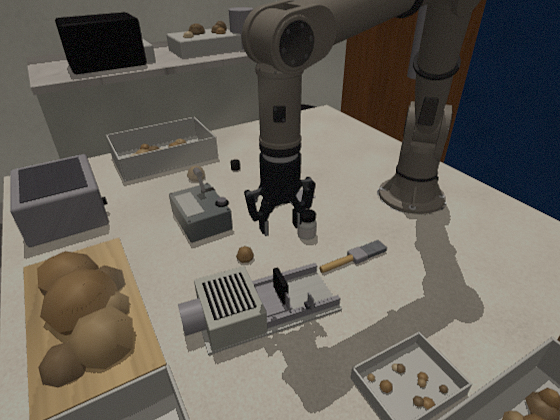

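The wrist camera now looks straight along the fins: handle at about (282,190), handle fin at about (282,135), rider fin at about (232,108). Zooming in.

```bash
python3 crop.py w16 130 80 240 180 3 w16a; python3 crop.py w16 205 85 100 75 8 w16b
```

```text
(no output)
```

View pics/w16a.png

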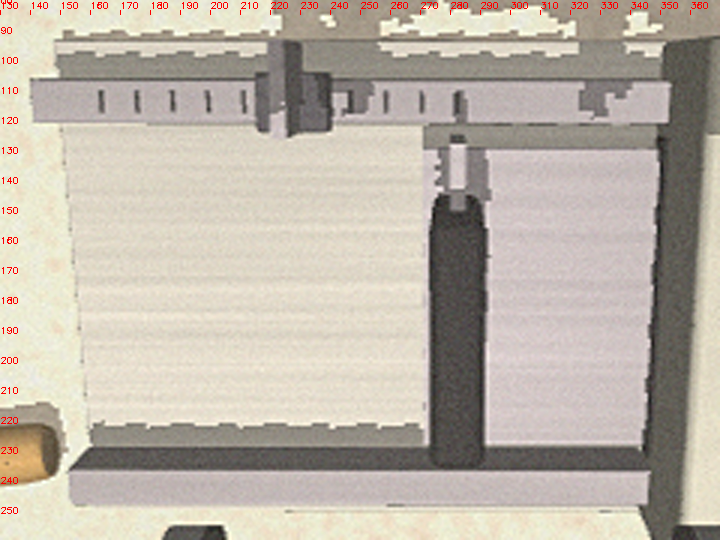

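View pics/w16b.png

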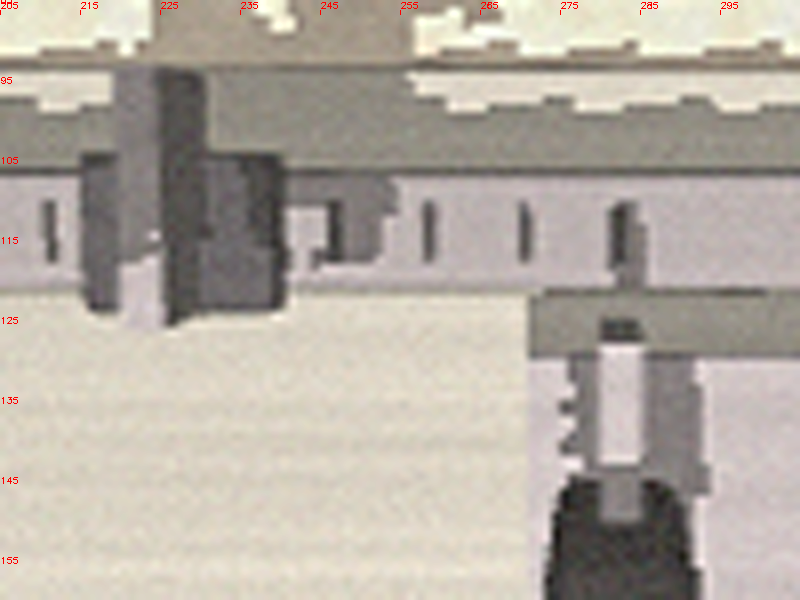

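```bash
cat > fin.py <<'E'
import sys,pickle
from h import *
def ray(n,uv,z):
    k,t=cam("wrist",pickle.load(open(f"pics/{n}.pkl","rb")))
    C=-t[:3,:3].T@t[:3,3]; d=t[:3,:3].T@np.linalg.inv(k)@np.r_[uv,1]
    return C+d*(z-C[2])/d[2]
def own(P,yaw): # components along own x,y
    return np.array([P[0]*np.cos(yaw)+P[1]*np.sin(yaw),-P[0]*np.sin(yaw)+P[1]*np.cos(yaw)])
E
python3 - <<'E'
from fin import *
np.set_printoptions(precision=2,suppress=True)
n="w16"
k,t=cam("wrist",pickle.load(open("pics/w16.pkl","rb")))
A=ray(n,(282,128),66);M=ray(n,(222.2,125.3),66)
Hl=ray(n,(282.3,147),85); Hr=ray(n,(282.5,235),85)
print(A,M,Hl,Hr)
# rail yaw: right rail top inner edge line row 236 from 155 to 346 at z 30; left rail lower edge
for a,b,z in (((160,236.6),(345,236.6),30),((142,120.8),(352,120.8),30)):
    d=ray(n,b,z)-ray(n,a,z); print("yaw",np.arctan2(d[1],d[0]))
for y in (-.13,-.14,-.15): print(y, own(A,y)-own(M,y), own(Hl,y),own(Hr,y),own([599.2,178.9],y))
E
```

```text
[608.32 226.53  66.  ] [563.78 234.74  66.  ] [606.78 214.55  85.  ] [597.84 148.05  85.  ]
yaw -0.13771167386083819
yaw -0.13811804412634884
-0.13 [45.23 -2.37] [573.85 291.4 ] [573.61 224.3 ] [570.95 255.07]
-0.14 [45.26 -1.92] [570.91 297.12] [571.34 230.02] [568.37 260.76]
-0.15 [45.27 -1.47] [567.91 302.82] [569.01 235.73] [565.74 266.43]
```

Yaw is -0.138, the travel needed is 45.3 mm, and the handle centre is 2.7 mm forward and 2.8 mm left of the TCP. Descend with half-open jaws.

```bash
python3 -m creep '[0.5,0.07,0.07,0.5,0,0,0, 0.5,0.07,0.07,1.5,0,0,0, 0.5,0.07,0.07,2.2,0,0,0, 0.5,0.07,0.07,2.4,0,0,0, 0.5,0.07,0.07,2.4,0,0,0]'; python3 look.py w17; python3 look.py s17 scene; python3 crop.py s17 190 180 140 150 5 s17a
```

```text
time_s: 13.5
tool_pos: [602.0, 181.1, 111.7]
eef_rot: [0.755, 0.656, -0.001, -0.001]
wrist_force: [0.2, -0.1, 0.4]
finger_gap: 42.6
13.5 [602.  181.1 111.7] [ 0.755  0.656 -0.001 -0.001] [ 0.2 -0.1  0.4] [-0.   -0.03  0.02 -0.05  0.    0.01 -0.  ] 42.6
13.55 [603.3 181.2 113.5] [0.755 0.656 0.    0.   ] [ 0.7  0.8 -0. ] [-0.   -0.02  0.02 -0.03  0.   -0.   -0.  ] 42.4
```

View pics/w17.png

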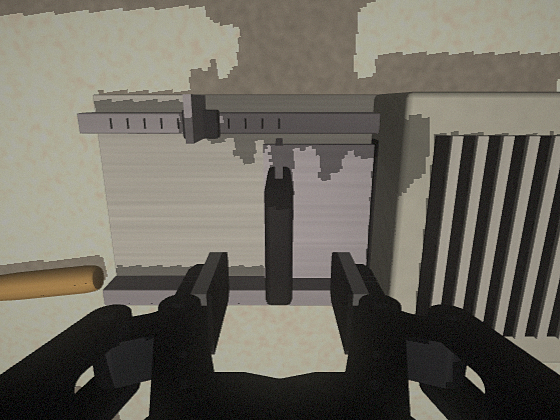

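View pics/s17a.png

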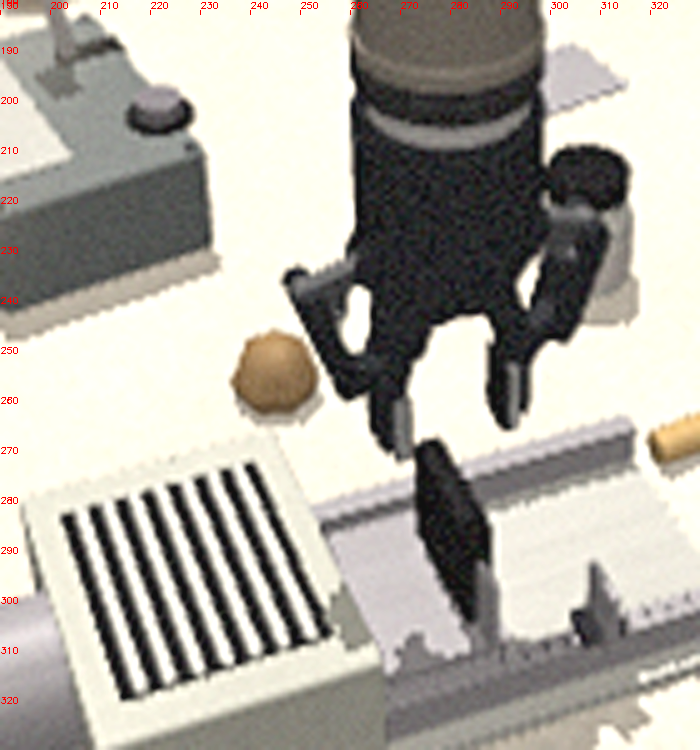

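The handle is centred between the pads. I'll narrow the jaws to 30 mm so the knuckles clear the block, go down to TCP z of about 54, and close.

```bash
python3 -m creep '[0.35,0,0,0,0,0,0, 0.35,0,0,0.3,0,0,0, 0.35,0,0,0.7,0,0,0, 0.35,0,0,1.1,0,0,0, 0.35,0,0,1.4,0,0,0, 0.35,0,0,1.45,0,0,0, 0.35,0,0,1.45,0,0,0]'; python3 look.py w18; python3 look.py s18 scene; python3 crop.py s18 190 180 140 150 5 s18a
```

```text
time_s: 14.3
tool_pos: [602.7, 181.3, 54.7]
eef_rot: [0.755, 0.656, -0.0, -0.0]
wrist_force: [-0.8, -0.1, 0.3]
finger_gap: 30.4
14.3 [602.7 181.3  54.7] [ 0.755  0.656 -0.    -0.   ] [-0.8 -0.1  0.3] [ 0.   -0.01  0.01 -0.02 -0.    0.    0.  ] 30.4
14.35 [603.3 181.3  55.3] [0.755 0.656 0.    0.   ] [-1.  -0.1 -0.5] [ 0.   -0.01  0.01 -0.01  0.    0.    0.  ] 29.4
```

View pics/w18.png

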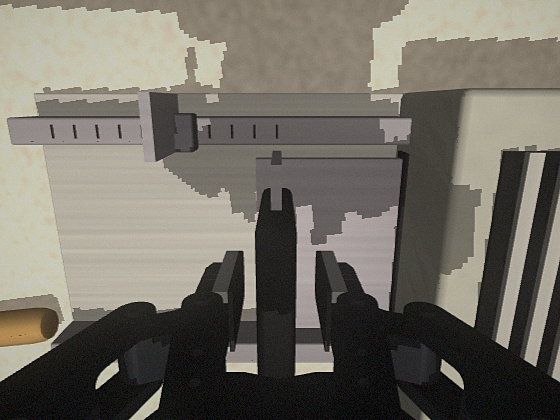

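View pics/s18a.png

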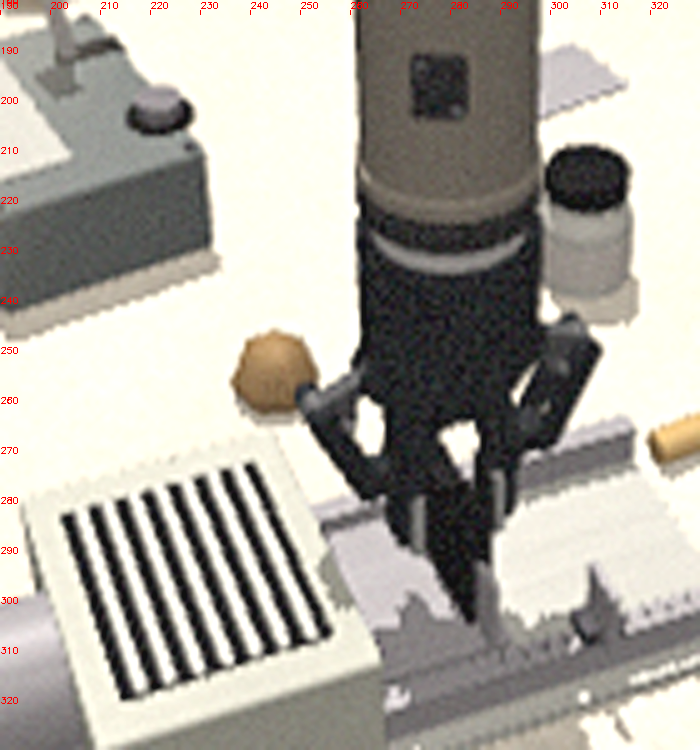

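The pads straddle the bar cleanly. Closing.

```bash
python3 -m creep '[0,0,0,0,0,0,0, 0,0,0,0,0,0,0, 0,0,0,0,0,0,0, 0,0,0,0,0,0,0, 0,0,0,0,0,0,0]'; python3 look.py w19
```

```text
time_s: 14.9
tool_pos: [601.6, 181.8, 56.0]
eef_rot: [0.755, 0.656, -0.001, -0.001]
wrist_force: [-4.8, -0.4, 5.9]
finger_gap: 13.0
14.9 [601.6 181.8  56. ] [ 0.755  0.656 -0.001 -0.001] [-4.8 -0.4  5.9] [ 0.  0.  0. -0. -0. -0.  0.] 13.0
```

```bash
python3 crop.py w19 120 80 200 150 4 w19a
```

```text
(no output)
```

View pics/w19a.png

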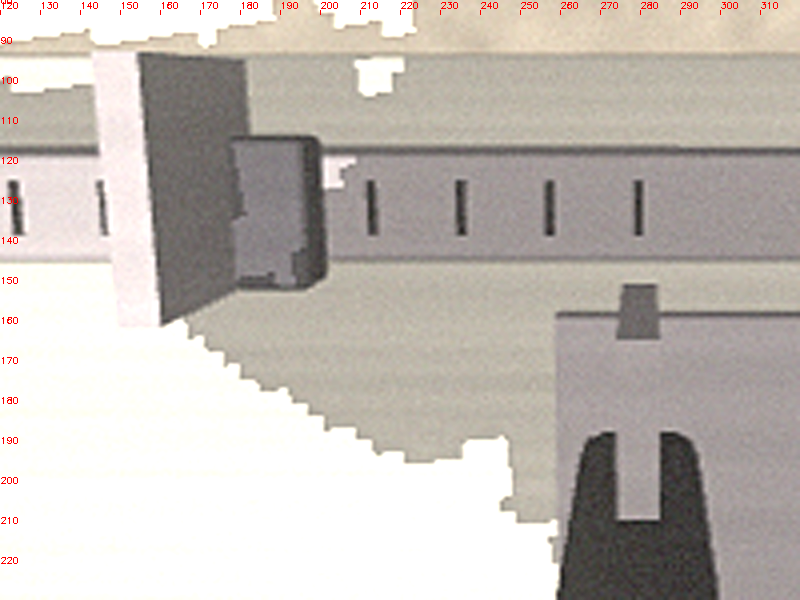

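```bash
cat > meas.py <<'E'
import sys
from fin import *
n,a,b,c,d=sys.argv[1],*map(float,sys.argv[2:])
A=ray(n,(a,b),66);M=ray(n,(c,d),66)
print(A.round(1),M.round(1),"dx,dy own",(own(A,-.138)-own(M,-.138)).round(2))
E
python3 meas.py w19 278 164 154.5 161.2;
```

```text
[608.1 227.1  66. ] [563.8 234.4  66. ] dx,dy own [44.93 -1.09]
```

The remaining distance by wrist view is 44.9 mm, and the dy of -1.1 matches the expected -1. Pull most of the way first.

```bash
python3 -m creep '[0,0,-0.1,0,0,0,0, 0,0,-0.2,0,0,0,0, 0,0,-0.3,0,0,0,0, 0,0,-0.4,0,0,0,0, 0,0,-0.5,0,0,0,0, 0,0,-0.6,0,0,0,0, 0,0,-0.7,0,0,0,0, 0,0,-0.8,0,0,0,0, 0,0,-0.9,0,0,0,0, 0,0,-1,0,0,0,0, 0,0,-1,0,0,0,0, 0,0,-1,0,0,0,0]'; python3 look.py w20;python3 crop.py w20 200 80 150 140 5 w20a
```

```text
time_s: 16.15
tool_pos: [566.3, 186.7, 56.1]
eef_rot: [0.755, 0.656, 0.003, 0.002]
wrist_force: [7.2, -0.2, -2.1]
finger_gap: 13.0
16.15 [566.3 186.7  56.1] [0.755 0.656 0.003 0.002] [ 7.2 -0.2 -2.1] [ 0.  0. -0. -0. -0.  0.  0.] 13.0
```

View pics/w20a.png

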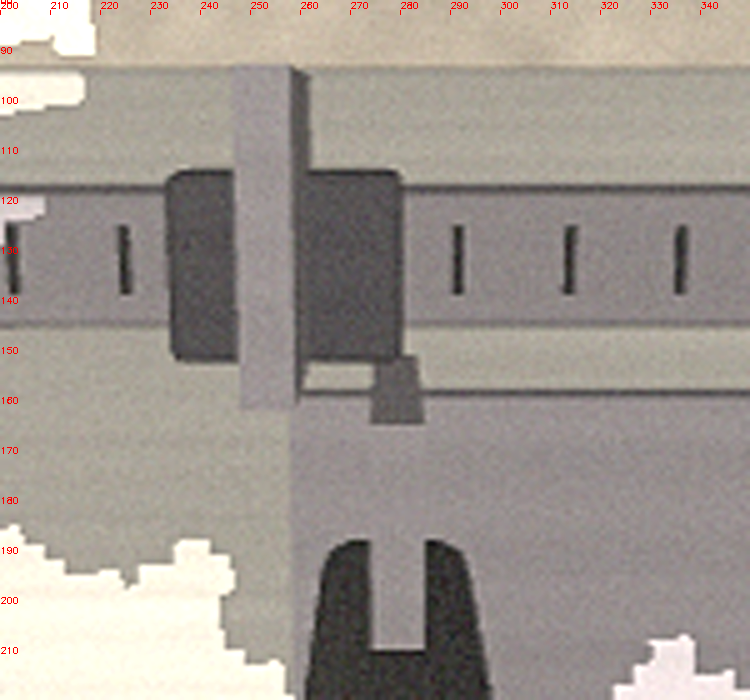

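```bash
python3 meas.py w20 278.9 164.5 253.1 162
```

```text
[573.1 231.9  66. ] [563.9 234.1  66. ] dx,dy own [ 9.38 -0.95]
```

9.4 mm to go. About 0.89 of the commanded distance is realised because the arm gives, so I command 10.4 mm.

```bash
python3 -m creep '[0,0,-0.08,0,0,0,0, 0,0,-0.16,0,0,0,0, 0,0,-0.22,0,0,0,0, 0,0,-0.25,0,0,0,0, 0,0,-0.25,0,0,0,0, 0,0,-0.25,0,0,0,0, 0,0,-0.25,0,0,0,0]'; python3 look.py w21;python3 crop.py w21 225 80 100 120 6 w21a
```

```text
time_s: 16.9
tool_pos: [556.9, 188.1, 56.0]
eef_rot: [0.755, 0.656, 0.003, 0.002]
wrist_force: [7.1, -0.7, -2.4]
finger_gap: 13.2
16.9 [556.9 188.1  56. ] [0.755 0.656 0.003 0.002] [ 7.1 -0.7 -2.4] [-0. -0. -0. -0. -0. -0.  0.] 13.2
```

View pics/w21a.png

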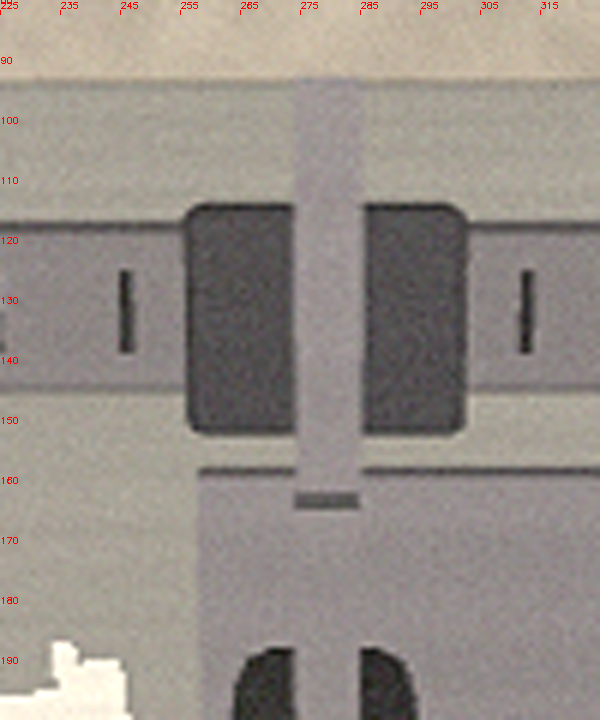

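The fins coincide in the wrist view, with the rider at cols 274.2–285.3 and the handle at 273.8–285.0 (about 0.1 mm apart). I'll hold for a second to see if it stays, then check the lever and bystanders.

```bash
python3 -m creep '[0,0,0,0,0,0,0, 0,0,0,0,0,0,0, 0,0,0,0,0,0,0, 0,0,0,0,0,0,0, 0,0,0,0,0,0,0, 0,0,0,0,0,0,0, 0,0,0,0,0,0,0, 0,0,0,0,0,0,0]'; python3 look.py w22; python3 look.py s22 scene; python3 look.py t22 top; python3 crop.py w22 225 80 100 120 6 w22a
python3 meas.py w22 279.4 164.5 279.7 161
```

```text
time_s: 17.75
tool_pos: [556.9, 188.0, 56.1]
eef_rot: [0.755, 0.656, 0.003, 0.002]
wrist_force: [7.2, -0.3, -2.9]
finger_gap: 12.9
17.75 [556.9 188.   56.1] [0.755 0.656 0.003 0.002] [ 7.2 -0.3 -2.9] [-0.  0.  0. -0.  0. -0.  0.] 12.9
17.8 [556.9 188.1  56. ] [0.755 0.656 0.003 0.002] [ 6.4  0.4 -1.7] [-0.  0. -0.  0. -0. -0. -0.] 12.8
17.85 [556.9 188.   56.1] [0.755 0.656 0.003 0.003] [ 6.8  0.3 -2. ] [-0. -0. -0.  0.  0.  0. -0.] 12.9
[563.8 233.1  66. ] [564.1 234.4  66. ] dx,dy own [-0.11 -1.28]
```

View pics/w22a.png

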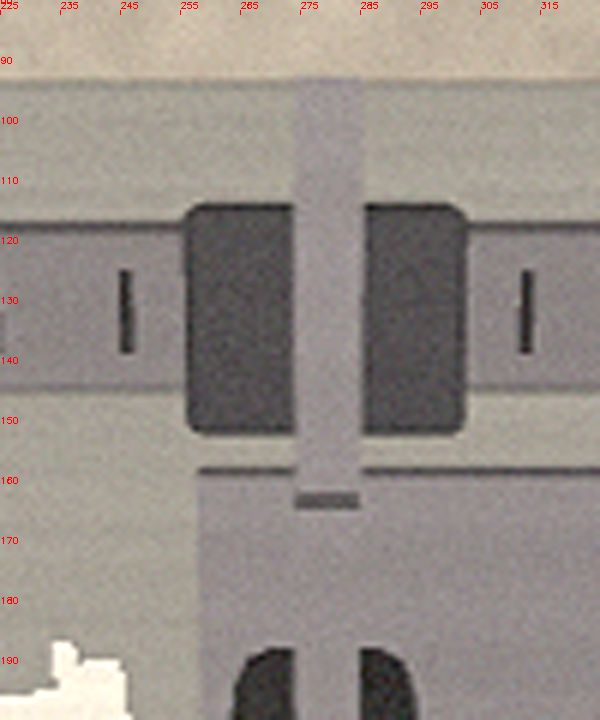

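View pics/s22.png

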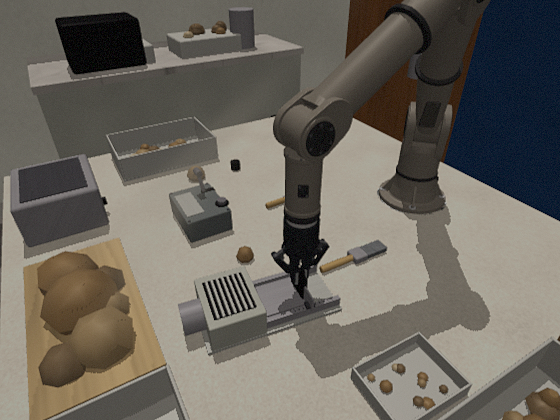

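View pics/t22.png

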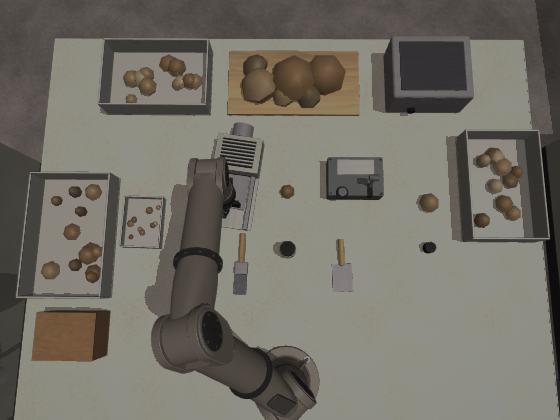

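```bash
python3 crop.py t22 315 145 80 65 6 t22a; python3 crop.py s22 160 150 90 60 8 s22a
```

```text
(no output)
```

View pics/t22a.png

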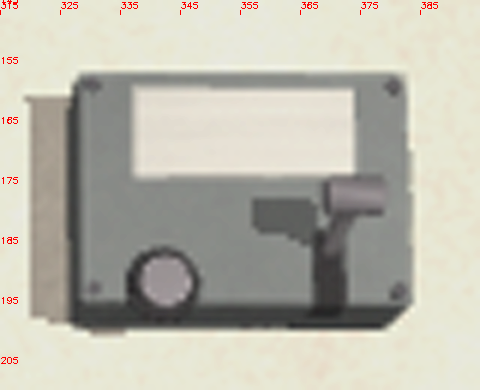

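View pics/s22a.png

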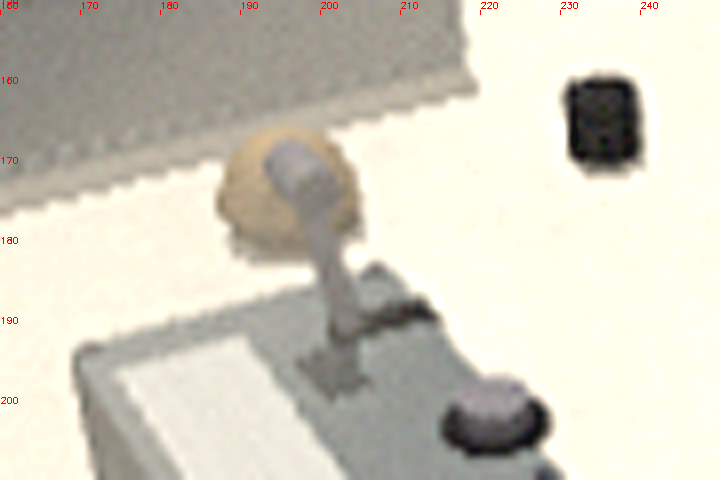

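The lever is up exactly as at the start, at (374,178) in the top view and (197,171) in the scene view. The fins are aligned and steady, and the bystanders have not moved. Handing in.

```bash
python3 -c "
from plant import env
print(env.close_job())"
```

```text
the job is handed in; nothing more can be done
None
```

The morning check is done and handed in at about 18 s of the 64 s allowed, with the gripper still holding the air gate at the mark.

- **Trip box:** I pressed the test button (about 3 N) and the lever dropped by itself. I then pinched the knob and led it up. After I let go it stood only about 0.13 rad from up, held by friction. I pushed it the rest of the way with shut fingers until it met its stop at 4.6 N. In the last pictures the knob is at its starting pixel in both fixed cameras.
- **Air gate:** I gripped the black bar handle across its thickness and pulled it out about 45 mm. In the last wrist view the two fins line up to about 0.1 mm. They did not move over a hold of about 1 s, with about 7 N of spring pull on the wrist.
- **Bystanders:** The jar, tools, fossils and trays look unmoved in the last pictures.

One move had a typing slip: a 7 mm sideways command for 0.1 s while I held the knob. The grip held and I saw no lasting effect. Forces read between moves stayed below 10 N, but I did not record the peak during that slip.

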